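# Close the drive box of a bench tester and hold its panel down

## Robot

A 6-joint arm with a two-finger parallel gripper is mounted at the origin on the work surface. World frame = base frame: x ahead of the robot, y to its left, z up, the work surface at z = 0. Lengths are in m, angles in rad, forces in N, time in s.
With the tool pointing down it reaches from about 0.3 to 0.875 m from the base axis. Payload 6.4 kg.
Tool frame: the origin (TCP) lies midway between the tips of the shut fingers; the grasp point (between the pads) lies 19 mm behind it; z points along the fingers, y is the direction in which the jaws open and shut (so a half turn about z gives the same grasp; the last joint's range is limited). The gripper opens to 85 mm and grips with 20 to 120 N. Pads are 22 mm wide; open, the fingers measure 114 mm over their backs; the gripper's body (76 mm by 85 mm) begins 54 mm behind the grasp point. The pads swing forward as they close: fully open they stand 13 mm farther back than shut.
Start: joints at [-1.472, 0.181, 1.607, -0, 1.354, -0.206], TCP at [0.173, -0.549, 0.231] pointing down, gripper open.
Joint ranges: [-2.99, 2.99], [-0.89, 2.07], [0.3, 2.58], [-1.14, 4.28], [0, 2.63], [-3.12, 3.12]. Speed limits (rad/s): [2.57, 2.57, 3.01, 3.14, 3.14, 3.14].

## Interface

Orientations are given as a rotation vector (axis times angle).
In Python, from plant import manip, fingers, viewer, monitor gives the robot as it stands. Calls block until the motion is done:
- manip.movep(position, orientation): joint-space move of the TCP to a pose.
- manip.move_l(position, orientation=None, velocity=0.15): straight line of the TCP; orientation=None keeps the orientation; velocity is the mean speed in m/s.
- manip.set_joints(angles): joint-space move.
- fingers.gripper_to(opening): opening from 0.0 (shut) to 1.0 (fully open); the grip force is fixed at half the most; returns when the fingers have stopped.
- manip.wait(seconds).
- manip.inverse_kinematics(position, orientation): joint angles nearest the present ones, or None.
- viewer.get_image(name): name is "side" or "top"; returns a dict with "color" (384x512x3 uint8, red, green, blue), "vertical_fov" (degrees; the focal length in pixels is half the picture's height over the tangent of half this angle, whatever the lens; pixels are square), "cx", "cy" (the principal point, pixels), "position" and "attitude" of the camera in the world. Camera axes: x right, y down, z forward; pixel columns grow to the right and rows downward; lengths in m; the calibration is good to about 2 mm. A picture is of the moment at which its call begins. There is no depth.
A pose or a line that the arm cannot do raises manip.PlanningError and nothing moves.
- manip.finish_job(): hands the job in, once; it reports no verdict.
Trained networks look in a picture, given as the dict that the camera call returned (one of the last four; its "shot" number tells which), for a name from the list of things; names that differ only in an ending like _2 or _b are one class to them, and where a whole thing is asked for, a point or a joint stands for the part that bears it (a point fixed in the world has none). Each returns a list of dicts, best first, with "confidence" (0 to 1); they miss things now and then, are a little off and sometimes report something else, mostly with a low value. They report only what shows in the picture. A call takes as long as a camera call. They do not tell look-alikes from the thing itself.
- viewer.search_frame(picture, name): "xyz" ([x, y, z] in m, in world coordinates, good to about 4 mm: the middle of the surface that is visible of it).
Readings, each from a call of its own:
- monitor.read_time(): time.
- monitor.read_joints(): joint angles.
- monitor.read_qvel(): joint speeds.
- monitor.read_tau(): joint torques, N m.
- monitor.read_eef_pos(): TCP position.
- monitor.read_tool_rot(): TCP orientation.
- monitor.read_ft_force(): force on the tool from outside, world axes, zero at the start.
- monitor.read_wrist_torque(): the same for the moment, N m.
- monitor.read_finger_gap(): opening from 0.0 (shut) to 1.0 (fully open).
Only numpy, scipy, OpenCV 4.12 (cv2) and the standard library are available. Lean on these libraries where they do the work, as an engineer would, in place of code of your own. Each camera call takes 0.05 s, during which the arm holds its last target. There are 200 camera calls.

## Task

Close up the white drive box: first slide the brass spacer sleeve over the box's upright guide post until it sits on the panel and let go of it, next turn the red wing of the quarter-turn fastener clockwise until its white slot line points at both red marks on the panel. Then push the springy aluminium panel down with the fingertips until it is flush with the white frame around it, and finish while still holding it down there, with the sleeve left on the post and the slot still aligned. Leave the other things on the bench where they are.

Things in the scene. Friction and masses are not known exactly. Their poses are not given: they have to be found in the camera images.
- frame: White drive box fixed to the bench, 220 mm along its own x, 340 mm along its own y, 80 mm high to the top of its 27 mm wide rim. Origin: centre of its underside; z up. Inside the rim floats an aluminium panel (160 by 280 mm). In the box's frame: the guide post stands at (0, -90) mm, the fastener at (0, +30) mm, the black press pad at (0, +105) mm.
- post_top (a point): Centre of the top of the steel guide post: upright, 16 mm diameter, its last 7 mm tapered to 8 mm; its top is 145 mm above the bench, 55 mm above the raised panel. Fixed to the box; the panel slides along it.
- panel_seat (a point): Point on the panel's upper face at the foot of the guide post, where the sleeve's underside comes to rest; moves with the panel (90 mm above the bench while the panel is raised, 80 mm when flush).
- panel_pad (a point): Centre of the top of the round black rubber pad on the panel (36 mm diameter, 2 mm high), a free place to push; moves with the panel (92 mm above the bench while raised, 82 mm when flush). It is only a suggestion: anywhere on the panel will do.
- panel (a joint): How far the panel is pushed down, m: 0 raised (springs hold it 10 mm proud of the rim), 0.010 fully down and flush, where it meets a stop. It only moves straight down and does not tilt. Pushing needs about 5 N to start and 13 N at the bottom, and it springs up when released. Unless the fastener is aligned (within about 13 degrees) its cross pin blocks the panel after 2 to 3 mm.
- fastener (a joint): Turn of the fastener, rad, growing clockwise seen from above, stops at 0 and 2.1. At 0 the wing and the white slot line on it lie along the box's x; at 1.571 they lie along the box's y, pointing at the two red marks: aligned. It stays where it is left (friction about 0.06 N m).
- fastener_grip (a point): Centre of the top of the fastener's red wing, on its turning axis. The wing is 34 mm long, 10 mm thick and 22 mm high and stands on a 36 mm dark disc 4 mm high (its top is 26 mm above the panel's face, 116 mm above the bench while the panel is raised). To be pinched across its 10 mm thickness from above. Its axes turn with the wing: x along the wing.
- sleeve: Brass spacer sleeve, a plain ring standing upright: 40 mm outside, 19 mm bore, 34 mm high, about 90 g. Origin: centre of its underside; z along its bore. Stands on the bench left or right of the box.
- big_ring: Bystander: dark steel ring, 58 mm outside, 40 mm bore, 22 mm high; not the sleeve. Origin: centre of its underside.
- grease_can: Bystander: can with a blue label, 60 mm diameter, 90 mm high, standing. Origin: centre of its underside.
- load_cell: Bystander: steel load cell, a disc of 70 mm diameter and 28 mm height with a 28 mm stub to 45 mm. Origin: centre of its underside.
- wrench: Bystander: wrench lying flat along its own x.
- screwdriver: Bystander: screwdriver lying along its own x.
- specimen_a: Bystander: flat green test specimen, 19 by 142 by 4 mm, long along its y, lying beyond the box.
- specimen_b: Bystander: a second green test specimen like the first.
There are look-alikes about, which are no part of the job. There is more than one size of the sleeve; the job needs the smallest.

How it is judged:
By the outcome, as a careful person would: the job done as asked, in the order asked, and still so for the second after the job is handed in, while the arm keeps its last pose, push and grip.
It also fails if it takes over 61 s, if anything falls off the work surface, if the arm or the gripper's body presses on something with over 40 N, if the wrist force passes 120 N, or if a joint passes its speed limit or range.

## Working session

There is one attempt and no reset: what is moved stays moved. The work goes in short steps, each a Python script; the robot and the scene stay as the last script left them, time stands still between calls to the robot, and variables do not carry over. Pictures are saved under pics/ and viewed, about 8 in all and at most 12, crops included, and the job is handed in when it is done.

```bash
mkdir -p pics; ls
cat > h.py <<'E'
import numpy as np, cv2
from scipy.spatial.transform import Rotation as R
from plant import manip, fingers, viewer, monitor
def K(im):
    f=im["color"].shape[0]/2/np.tan(np.radians(im["vertical_fov"])/2); return f,im["cx"],im["cy"]
def att(im):
    a=np.array(im["attitude"],float)
    return a if a.shape==(3,3) else (R.from_rotvec(a).as_matrix() if a.size==3 else R.from_quat(a).as_matrix())
def pix(im,p):
    f,cx,cy=K(im); c=att(im).T@(np.array(p)-im["position"]); return np.array([cx+f*c[0]/c[2],cy+f*c[1]/c[2]])
def ray(im,uv,z):
    f,cx,cy=K(im); d=att(im)@np.array([(uv[0]-cx)/f,(uv[1]-cy)/f,1]); o=np.array(im["position"]); return o+d*(z-o[2])/d[2]
def down(yaw): # tool z down, tool x at angle yaw in world
    c,s=np.cos(yaw),np.sin(yaw)
    return R.from_matrix(np.array([[c,s,0],[s,-c,0],[0,0,-1]])).as_rotvec()
def save(im,n,crop=None,k=1):
    c=im["color"][...,::-1]
    if crop: c=c[crop[1]:crop[3],crop[0]:crop[2]]
    cv2.imwrite("pics/"+n,cv2.resize(c,None,fx=k,fy=k,interpolation=cv2.INTER_CUBIC))
E
python3 - <<'E'
from h import *
ims={n:viewer.get_image(n) for n in("top","side")}
for n,im in ims.items():
    save(im,n+"0.png",k=1.5); print(n,im["position"],im["attitude"],im["vertical_fov"],im["cx"],im["cy"])
    for o in "frame post_top panel_pad fastener_grip sleeve big_ring grease_can load_cell".split():
        for d in viewer.search_frame(im,o): print(n,o,np.round(d["xyz"],3),round(d["confidence"],2),np.round(pix(im,d["xyz"])*1.5))
print(monitor.read_time())
E
```

```text
pics
top [ 0.30850394 -0.01868377  1.30073849] [-2.14230134  2.10608483 -0.1882361 ] 50.269072329473964 260.9843503703222 191.67991375216013
top frame [0.552 0.028 0.088] 0.95 [372. 277.]
top post_top [0.552 0.027 0.092] 0.57 [373. 277.]
top panel_pad [0.562 0.031 0.087] 0.63 [371. 272.]
top fastener_grip [0.55  0.058 0.096] 0.7 [357. 277.]
top sleeve [ 0.456 -0.408  0.04 ] 0.76 [583. 331.]
top sleeve [ 0.456 -0.33   0.034] 0.64 [545. 330.]
top big_ring [0.455 0.353 0.018] 0.77 [218. 326.]
top grease_can [0.65  0.366 0.09 ] 0.91 [208. 227.]
top load_cell [ 0.626 -0.373  0.031] 0.64 [563. 251.]
side [0.39444013 0.74900619 0.81051032] [-0.31921543  2.78418517 -1.21279044] 54.295358732428625 256.76429221833547 194.6385135589282
side frame [0.549 0.091 0.085] 0.69 [383. 332.]
side post_top [0.55  0.095 0.082] 0.83 [382. 335.]
side panel_pad [0.551 0.059 0.087] 0.82 [386. 318.]
side fastener_grip [0.545 0.093 0.084] 0.61 [384. 334.]
side sleeve [ 0.498 -0.24   0.032] 0.62 [439. 246.]
side sleeve [ 0.453 -0.399  0.035] 0.59 [468. 208.]
side sleeve [0.324 0.411 0.013] 0.29 [489. 561.]
side big_ring [0.46  0.361 0.021] 0.76 [400. 503.]
side grease_can [0.649 0.386 0.084] 0.6 [266. 469.]
side grease_can [0.554 0.059 0.091] 0.38 [384. 316.]
side load_cell [ 0.624 -0.364  0.028] 0.55 [396. 209.]
0.9
```

View pics/top0.png

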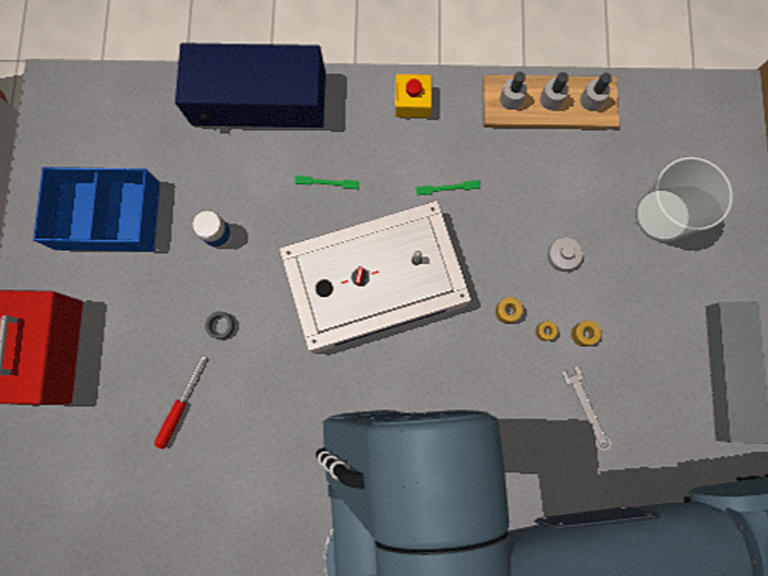

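View pics/side0.png

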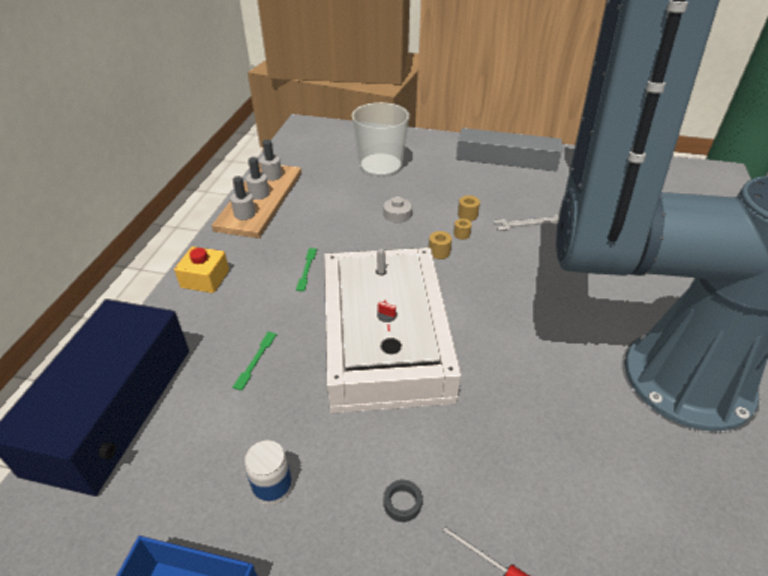

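Run:
```python
from h import *
t=viewer.get_image("top"); s=viewer.get_image("side")
A=t["color"][130:240,182:320]; B=s["color"][155:275,212:310]
cv2.imwrite("pics/c1.png",np.hstack([cv2.resize(x[...,::-1],None,fx=600/sh,fy=600/sh,interpolation=cv2.INTER_CUBIC) for x,sh in((A,174),(B,174))]))
print(A.shape,B.shape,600/174)
for n,im in(("top",t),("side",s)):
    hsv=cv2.cvtColor(im["color"],cv2.COLOR_RGB2HSV)
    m=cv2.inRange(hsv,(12,110,70),(28,255,255))
    N,L,st,c=cv2.connectedComponentsWithStats(m)
    for i in range(1,N):
        if 40<st[i,4]<800: print(n,"brass",st[i],np.round(c[i],1),np.round(ray(im,c[i],.034),4), np.round(ray(im,st[i,:2]+st[i,2:4]/2-.5,.034),4))
```

```text
Traceback (most recent call last):
ValueError: all the input array dimensions except for the concatenation axis must match exactly, but along dimension 0, the array at index 0 has size 379 and the array at index 1 has size 414
```

Run:
```python
from h import *
t=viewer.get_image("top"); s=viewer.get_image("side")
A=t["color"][125:245,182:320]; B=s["color"][155:275,212:310]
cv2.imwrite("pics/c1.png",cv2.resize(np.hstack([A,B])[...,::-1],None,fx=3.3,fy=3.3,interpolation=cv2.INTER_CUBIC))
for n,im in(("top",t),("side",s)):
    hsv=cv2.cvtColor(im["color"],cv2.COLOR_RGB2HSV)
    m=cv2.inRange(hsv,(12,110,70),(28,255,255))
    N,L,st,c=cv2.connectedComponentsWithStats(m)
    for i in range(1,N):
        if 40<st[i,4]<800: print(n,"brass",st[i],np.round(c[i],1),np.round(ray(im,c[i],.034),4), np.round(ray(im,st[i,:2]+st[i,2:4]/2-.5,.034),4))
```

```text
top brass [506  41   6  49 137] [509.8  59.4] [ 1.0036 -0.8334  0.034 ] [ 0.9834 -0.8273  0.034 ]
top brass [263  49  25  30 607] [275.2  64.2] [ 0.974  -0.0508  0.034 ] [ 0.9766 -0.0499  0.034 ]
top brass [331 198  18  17 218] [339.3 206.3] [ 0.4985 -0.2561  0.034 ] [ 0.4995 -0.2568  0.034 ]
top brass [357 214  15  13 136] [364.1 220.2] [ 0.4561 -0.3325  0.034 ] [ 0.4568 -0.3321  0.034 ]
top brass [381 214  20  17 246] [390.7 221.9] [ 0.4523 -0.4146  0.034 ] [ 0.452 -0.414  0.034]
side brass [450  91  25  12 225] [462.1  96.6] [-0.1315 -0.8595  0.034 ] [-0.1313 -0.86    0.034 ]
side brass [303 131  17  28 312] [310.5 143.7] [ 0.4537 -0.3681  0.034 ] [ 0.4513 -0.3636  0.034 ]
side brass [286 154  15  19 216] [293.2 162.6] [ 0.4967 -0.2458  0.034 ] [ 0.4971 -0.2437  0.034 ]
side brass [116 164  37  31 732] [134.6 180.5] [ 0.9718 -0.0401  0.034 ] [ 0.9771 -0.0465  0.034 ]
```

View pics/c1.png

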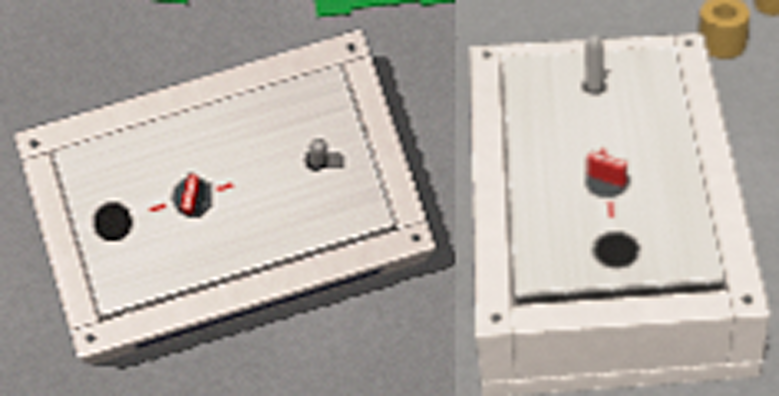

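```bash
cat > fit.py <<'E'
from h import *
from scipy.optimize import least_squares
t=viewer.get_image("top"); s=viewer.get_image("side")
P=np.array([[.11,.17,.08],[.11,-.17,.08],[-.11,-.17,.08],[-.11,.17,.08],[0,.105,.092],[0,-.09,.145]])
T=np.array([[16,133],[362,30],[437,247],[80,357],[113,221],[319,145]],float)
S=np.array([[471,47],[703,36],[766,318],[477,338],[616,250],[595,38]],float)[[3,0,1,2,4,5]]
T=(T+.5)/3.3-.5+[182,125]; S=(S+.5-[455.4,0])/3.3-.5+[212,155]
def W(q,P): c,s_=np.cos(q[2]),np.sin(q[2]); return np.c_[q[0]+c*P[:,0]-s_*P[:,1],q[1]+s_*P[:,0]+c*P[:,1],P[:,2]]
def res(q,which="ts"):
    w=W(q,P); r=[]
    if "t" in which: r.append(np.array([pix(t,p) for p in w])-T)
    if "s" in which: r.append(np.array([pix(s,p) for p in w])-S)
    return np.concatenate(r).ravel()
for w in("ts","t","s"):
    o=least_squares(res,[.55,.03,.25],args=(w,),loss="soft_l1"); print(w,np.round(o.x,4),np.round(res(o.x,w).reshape(-1,2),1).tolist())
    print(np.round(W(o.x,np.array([[0,-.09,.145],[0,.03,.116],[0,.105,.092]])),4))
from scipy.spatial.transform import Rotation
yaw=0
for y in(0,np.pi/2,-np.pi/2,np.pi): print(y,[None if (q:=manip.inverse_kinematics(p,down(y))) is None else np.round(q,2) for p in([.456,-.332,.01],[.57,-.06,.2],[.55,.06,.1])])
print(R.from_rotvec(monitor.read_tool_rot()).as_matrix().round(2))
E
python3 fit.py
```

```text
ts [0.5607 0.0249 0.3164] [[-0.5, -0.1], [0.0, -0.3], [-0.3, 0.6], [-0.4, 0.6], [-0.1, 0.0], [0.1, 0.2], [-0.7, -0.5], [-0.3, -0.2], [-0.1, -0.7], [1.1, -0.7], [-0.3, -0.1], [-0.3, 0.3]]
[[ 0.5887 -0.0606  0.145 ]
 [ 0.5514  0.0534  0.116 ]
 [ 0.528   0.1247  0.092 ]]
t [0.5613 0.0243 0.3188] [[-0.3, -0.2], [0.1, -0.5], [-0.0, 0.3], [-0.1, 0.5], [0.1, -0.1], [0.2, -0.0]]
[[ 0.5895 -0.0612  0.145 ]
 [ 0.5519  0.0528  0.116 ]
 [ 0.5284  0.124   0.092 ]]
s [0.5601 0.026  0.3142] [[-0.7, -0.2], [-0.0, -0.0], [0.2, -0.4], [1.1, -0.2], [-0.2, 0.2], [-0.1, 0.5]]
[[ 0.5879 -0.0596  0.145 ]
 [ 0.5508  0.0545  0.116 ]
 [ 0.5276  0.1258  0.092 ]]
0 [array([-0.84,  0.45,  1.76, -0.  ,  0.92,  0.73]), array([-0.31,  0.21,  1.64, -0.  ,  1.29,  1.26]), array([-0.11,  0.29,  1.77, -0.  ,  1.09,  1.46])]
1.5707963267948966 [array([-0.84,  0.45,  1.76, -0.  ,  0.92, -0.84]), array([-0.31,  0.21,  1.64, -0.  ,  1.29, -0.31]), array([-0.11,  0.29,  1.77, -0.  ,  1.09, -0.11])]
-1.5707963267948966 [array([-0.84,  0.45,  1.76, -0.  ,  0.92,  2.3 ]), array([-0.31,  0.21,  1.64, -0.  ,  1.29,  2.83]), array([-0.11,  0.29,  1.77, -0.  ,  1.09,  3.04])]
3.141592653589793 [array([-0.84,  0.45,  1.76,  0.  ,  0.92, -2.41]), array([-0.31,  0.21,  1.64,  0.  ,  1.29, -1.88]), array([-0.11,  0.29,  1.77, -0.  ,  1.09, -1.68])]
[[ 0.95  0.3   0.  ]
 [ 0.3  -0.95  0.  ]
 [ 0.   -0.   -1.  ]]
```

Run:
```python
from h import *
o=down(np.pi/2); x,y=.457,-.335
manip.movep([x,y,.12],o); print(monitor.read_time())
manip.move_l([x,y,.004],velocity=.15)
print(monitor.read_ft_force()); fingers.gripper_to(0.0); print("gap",monitor.read_finger_gap(),monitor.read_time())
manip.move_l([x,y,.20],velocity=.2)
print("gap",monitor.read_finger_gap(),monitor.read_ft_force())
manip.movep([.5887,-.0606,.175],o)
print(monitor.read_eef_pos(),monitor.read_time())
t=viewer.get_image("top"); s=viewer.get_image("side")
for im,n in((t,"t"),(s,"s")): print(n,pix(im,[.5887,-.0606,.145]),pix(im,[.5887,-.0606,.171]))
def cr(im,p,w=58,h=60): u,v=np.round(pix(im,p)).astype(int); return im["color"][v-h:v+h,u-w:u+w]
c=[.5887,-.0606,.15]
cv2.imwrite("pics/c2.png",cv2.resize(np.hstack([cr(t,c),cr(s,c)])[...,::-1],None,fx=3.4,fy=3.4,interpolation=cv2.INTER_CUBIC))
```

```text
2.5917
[-0.80840394 -0.69743713 -0.44618962]
gap 0.4515904494331973 4.0167
gap 0.45457391182749524 [ 0.03876836  0.13266907 -1.70575335]
[ 0.58854982 -0.06166294  0.17487105] 6.3167
t [278.35550852 168.82793429] [278.70928071 166.67148644]
s [253.66254039 166.44769124] [253.63556498 159.15103083]
```

View pics/c2.png

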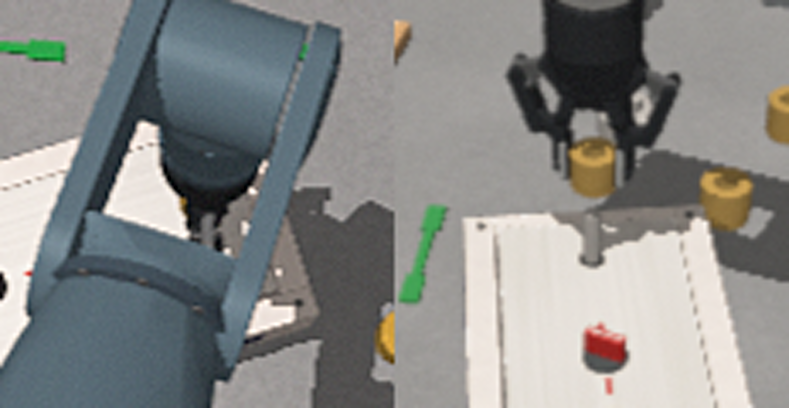

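Run:
```python
from h import *
x,y=.5887,-.0596
manip.move_l([x,y,.160],velocity=.1); f0=np.array(monitor.read_ft_force()); print(f0,monitor.read_eef_pos())
for z in (.150,.146,.142,.139,.136):
    manip.move_l([x,y,z],velocity=.05); manip.wait(.1)
    f=np.array(monitor.read_ft_force())-f0
    print(z,np.round(f,1),np.round(monitor.read_eef_pos(),4),round(monitor.read_finger_gap(),3),np.round(monitor.read_wrist_torque(),2))
    if abs(f[2])>15: break
print(monitor.read_time())
s=viewer.get_image("side")
u,v=np.round(pix(s,[.5887,-.0606,.14])).astype(int)
save(s,"c3.png",(u-40,v-35,u+40,v+35),7)
```

```text
[-0.01801503  0.3345913  -0.71059097] [ 0.58789616 -0.0601838   0.1591636 ]
0.15 [-0.  -1.4 -1. ] [ 0.5888 -0.0596  0.1501] 0.455 [ 0.02 -0.02 -0.01]
0.146 [-0.6 -0.2 -1.3] [ 0.5887 -0.0595  0.146 ] 0.452 [-0.05 -0.01  0.01]
0.142 [-0.3  0.  -0.4] [ 0.5886 -0.0596  0.1419] 0.449 [-0.01  0.05  0.05]
0.139 [-0.3 -1.1 -0.2] [ 0.5887 -0.0596  0.1389] 0.455 [-0.03  0.03  0.03]
0.136 [-0.1  0.7 -0.9] [ 0.5887 -0.0596  0.1359] 0.453 [-0.03  0.02 -0.02]
8.5667
```

View pics/c3.png

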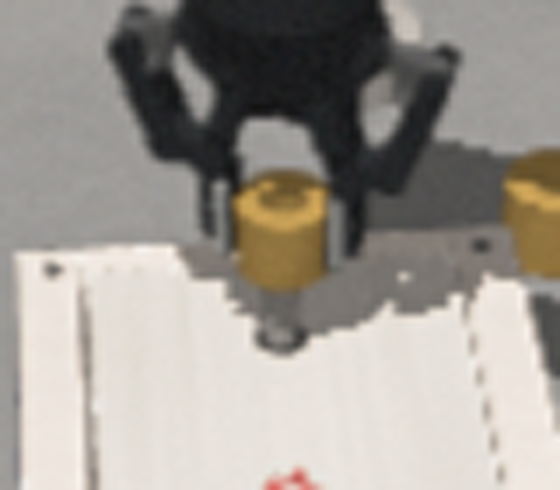

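Run:
```python
from h import *
x,y=.5887,-.0596
f0=np.array(monitor.read_ft_force())
for z in (.115,.100,.0965,.0955,.0948,.0942):
    manip.move_l([x,y,z],velocity=.1); manip.wait(.08)
    f=np.array(monitor.read_ft_force())-f0
    print(z,np.round(f,1),np.round(monitor.read_eef_pos(),4))
    if abs(f[2])>3.5 : break
fingers.gripper_to(0.85); print(monitor.read_finger_gap())
manip.move_l([x,y,.20],velocity=.2)
# clear to view the fastener from above: park to robot's right
manip.movep([.42,-.30,.25],down(np.pi/2)); print(monitor.read_time())
t=viewer.get_image("top"); s=viewer.get_image("side")
A=t["color"][125:245,182:320]; B=s["color"][155:275,212:310]
cv2.imwrite("pics/c4.png",cv2.resize(np.hstack([A,B])[...,::-1],None,fx=3.3,fy=3.3,interpolation=cv2.INTER_CUBIC))
```

```text
0.115 [-0.1 -0.8  0. ] [ 0.5885 -0.0595  0.115 ]
0.1 [-0.3 -0.8  0.5] [ 0.5885 -0.0595  0.1   ]
0.0965 [-0.2 -1.4 -0.8] [ 0.5885 -0.0595  0.0965]
0.0955 [-0.3 -0.6 -0.5] [ 0.5886 -0.0596  0.0955]
0.0948 [-1.6 -0.6  3.6] [ 0.5888 -0.0596  0.0951]
0.849870201818678
12.6833
```

View pics/c4.png

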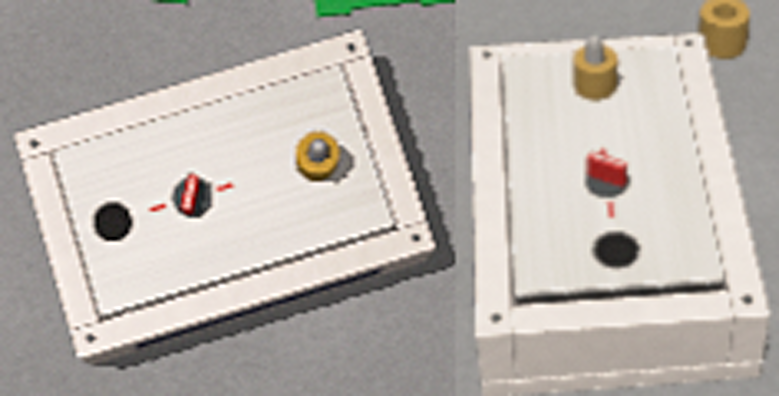

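```bash
cat > wing.py <<'E'
from h import *
def wing(ims,q=(.5607,.0249,.3164),dz=0):
    c=np.array([q[0]-np.sin(q[2])*.03,q[1]+np.cos(q[2])*.03]); best=[]; k=6
    data=[]
    for im in ims:
        u,v=np.round(pix(im,[*c,.105])).astype(int); r=10
        p=cv2.resize(im["color"][v-r:v+r,u-r:u+r],None,fx=k,fy=k,interpolation=cv2.INTER_LINEAR)
        h=cv2.cvtColor(p,cv2.COLOR_RGB2HSV); m=(cv2.inRange(h,(0,90,60),(12,255,255))|cv2.inRange(h,(168,90,60),(180,255,255)))
        m=cv2.morphologyEx(m,cv2.MORPH_CLOSE,np.ones((13,13)))
        n,L,st,_=cv2.connectedComponentsWithStats(m); m=(L==1+np.argmax(st[1:,4]))
        data.append((im,u-r,v-r,m))
    for a in np.arange(0,2.11,.02):
        th=q[2]-a; R2=np.array([[np.cos(th),-np.sin(th)],[np.sin(th),np.cos(th)]]); s=[]
        for im,u0,v0,m in data:
            pts=[[*(c+R2@[i*.017,j*.005]),z-dz] for i in(-1,1) for j in(-1,1) for z in(.094,.116)]
            px=np.array([(pix(im,p)-[u0,v0]+.5)*k-.5 for p in pts]).astype(np.float32)
            M=np.zeros(m.shape,np.uint8); cv2.fillConvexPoly(M,cv2.convexHull(px).astype(np.int32),1)
            s.append((M.astype(bool)&m).sum()/(M.astype(bool)|m).sum())
        best.append((np.mean(s),a,*s))
    b=np.array(best); return b[b[:,0].argmax()],[b[b[:,i].argmax(),[i,1]] for i in range(2,b.shape[1])]
if __name__=="__main__":
    print(wing([viewer.get_image("top"),viewer.get_image("side")]))
E
python3 wing.py
```

```text
(array([0.80878488, 0.54      , 0.84518626, 0.77238351]), [array([0.84537082, 0.5       ]), array([0.80075949, 0.76      ])])
```

Run:
```python
from h import *
from wing import wing
x,y=.5514,.0534; yaw0=.3164-.54+np.pi; yaw1=.3164-np.pi/2+np.pi
fingers.gripper_to(0.45)
manip.movep([x,y,.19],down(yaw0)); manip.move_l([x,y,.098],velocity=.12)
f0=np.array(monitor.read_ft_force())
fingers.gripper_to(0.0); print("gap",monitor.read_finger_gap()*85,np.array(monitor.read_ft_force())-f0,monitor.read_eef_pos(),monitor.read_time())
q=np.array(monitor.read_joints()); print(q[5])
for k in(1/3,2/3,1):
    p=q.copy(); p[5]+=k*(yaw0-yaw1); manip.set_joints(p)
    print(np.round(monitor.read_eef_pos(),4),np.round(np.array(monitor.read_ft_force())-f0,1),np.round(monitor.read_wrist_torque(),2))
X=R.from_rotvec(monitor.read_tool_rot()).as_matrix()[:,0]; print("yaw",np.arctan2(X[1],X[0]),yaw1)
fingers.gripper_to(0.45); manip.move_l([x,y,.19],velocity=.2)
manip.movep([.42,-.2,.25],down(yaw1)); print(monitor.read_time())
t=viewer.get_image("top"); s=viewer.get_image("side"); print(wing([t,s]))
A=t["color"][125:245,182:320]; B=s["color"][155:275,212:310]
cv2.imwrite("pics/c5.png",cv2.resize(np.hstack([A,B])[...,::-1],None,fx=3.3,fy=3.3,interpolation=cv2.INTER_CUBIC))
```

```text
gap 8.63411874963548 [-0.07610729  4.77632182  4.17991384] [0.55237944 0.05405858 0.09917206] 16.0167
-1.4649929320499844
[0.5524 0.0541 0.0992] [-0.9  2.3  1.1] [ 0.27  0.02 -0.1 ]
[0.5523 0.0541 0.0992] [-1.6  2.8  1.5] [ 0.21  0.13 -0.07]
[0.5523 0.0541 0.0992] [-2.   3.   2.1] [ 0.21  0.24 -0.06]
yaw 1.8933003471402565 1.8871963267948966
19.425
(array([0.8060748, 1.54     , 0.8195922, 0.7925574]), [array([0.8263205, 1.52     ]), array([0.79867084, 1.5       ])])
```

View pics/c5.png

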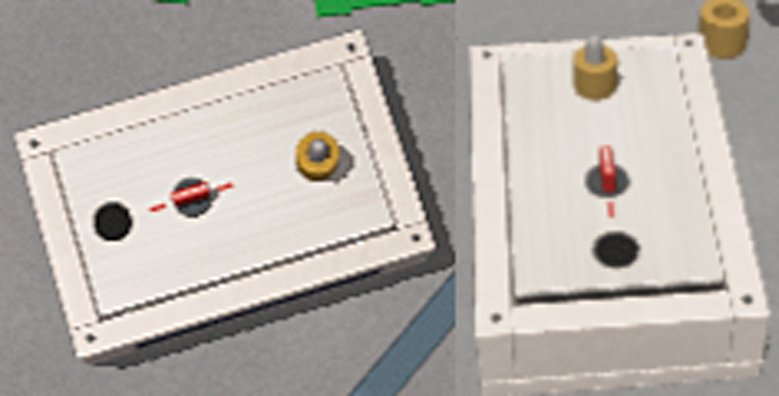

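Run:
```python
from h import *
from wing import wing
x,y=.528,.1250; o=down(.3164-np.pi/2+np.pi)
manip.movep([x,y,.19],o); fingers.gripper_to(0.0)
manip.move_l([x,y,.100],velocity=.12); manip.wait(.2)
f0=np.array(monitor.read_ft_force())
for z in np.r_[.094,.092,.090,.088,.086,.084,.083,np.arange(.082,.070,-.001)]:
    manip.move_l([x,y,z],velocity=.03); manip.wait(.15)
    f=np.array(monitor.read_ft_force())-f0
    print(round(z,4),np.round(f,1),np.round(monitor.read_eef_pos(),4))
    if f[2]>26: break
print(monitor.read_time(),monitor.read_qvel())
t=viewer.get_image("top"); s=viewer.get_image("side"); print(wing([s],dz=.01))
A=t["color"][125:245,182:320]; B=s["color"][155:275,212:310]
cv2.imwrite("pics/c6.png",cv2.resize(np.hstack([A,B])[...,::-1],None,fx=3.3,fy=3.3,interpolation=cv2.INTER_CUBIC))
```

```text
0.094 [0.6 0.  1.2] [0.528 0.125 0.094]
0.092 [1.4 0.1 1.4] [0.5282 0.125  0.0921]
0.09 [-1.3 -0.2  4.8] [0.5282 0.125  0.0905]
0.088 [-1.8 -0.7  7. ] [0.5282 0.125  0.0887]
0.086 [-2.  -1.1  8.5] [0.5282 0.125  0.0869]
0.084 [-2.6 -0.5  9.5] [0.5282 0.125  0.085 ]
0.083 [-2.9 -1.3 11. ] [0.5282 0.125  0.0841]
0.082 [-4.  -0.1 11.6] [0.5282 0.125  0.0832]
0.081 [-3.6 -0.9 12.2] [0.5282 0.125  0.0823]
0.08 [-6.7 -0.8 18.6] [0.5283 0.125  0.082 ]
0.079 [-9.5 -0.8 25.5] [0.5284 0.125  0.0819]
0.078 [-13.9  -2.7  33.5] [0.5284 0.1251 0.0818]
27.2833 [-0.00047194 -0.00063006  0.00029699 -0.00176349  0.00084542 -0.00103619]Traceback (most recent call last):
  File "<stdin>", line 13, in <module>
  File "wing.py", line 10, in wing
    n,L,st,_=cv2.connectedComponentsWithStats(m); m=(L==1+np.argmax(st[1:,4]))
                                                          ~~~~~~~~~^^^^^^^^^^
    return _wrapfunc(a, 'argmax', axis=axis, out=out, **kwds)
    return bound(*args, **kwds)
ValueError: attempt to get argmax of an empty sequence
```

Run:
```python
from h import *
manip.move_l([.528,.125,.079],velocity=.03); manip.wait(.3)
print(monitor.read_ft_force(),monitor.read_eef_pos(),monitor.read_time())
t=viewer.get_image("top"); s=viewer.get_image("side")
A=t["color"][125:245,182:320]; B=s["color"][155:275,212:310]
cv2.imwrite("pics/c6.png",cv2.resize(np.hstack([A,B])[...,::-1],None,fx=3.3,fy=3.3,interpolation=cv2.INTER_CUBIC))
```

```text
[-10.91452403  -1.26797101  25.24081776] [0.52834823 0.12500957 0.08188208] 27.9333
```

View pics/c6.png

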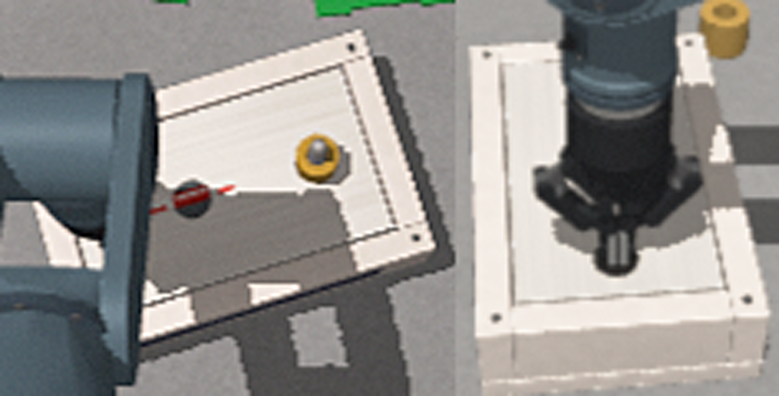

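The picture shows the panel level with the rim: the dark gap by the near edge at about (620,290) is gone. The sleeve is on the post at (318,155) and the slot lines up with both red marks at (193,198). I'm handing in.

```bash
python3 -c "
from h import *
manip.finish_job()"
```

```text
the job is handed in; nothing more can be done
```

I did the three steps in the order asked and handed the job in at about 28 s, with the shut fingertips still holding the panel down.

- **Sleeve:** I picked up the smallest of the three brass rings and slid it over the guide post with almost no side force. I let go once contact with the panel showed, at 3.6 N. Later pictures show it sitting on the panel around the post, and it is still there in the last one.
- **Fastener:** I pinched the wing and turned it clockwise from about 0.54 rad. My camera fit then gave 1.54 rad (1.50–1.52 from each camera alone), and the tool's angle implied about 1.565 rad. The target is 1.571 rad with about 13° allowed, and the slot line pointed at both red marks.
- **Panel:** I pushed on the black pad. The force climbed to 12 N, then rose steeply once the fingertips reached 82 mm above the bench, which is the flush height. I finished holding it there with about 25 N downward and about 11 N sideways. In the last picture the panel looks level with the rim.

**Check that failed:** I could not repeat the wing angle measurement while pressing, because the arm hides the wing in the side view. The last top view shows the slot still aligned, and the panel could not have reached its stop otherwise. I did not measure the other things on the bench again; none of them was touched on purpose.

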